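# Press a sample canister's plug home with a ratchet bench clamp

## Robot

A 6-joint arm with a two-finger parallel gripper is mounted at the origin on the work surface. World frame = base frame: x ahead of the robot, y to its left, z up, the work surface at z = 0. Lengths are in mm, angles in rad, forces in N, time in s.
With the tool pointing down it reaches from about 275 to 1000 mm from the base axis. Payload 8.4 kg.
Tool frame: the origin (TCP) lies at the very end of the fingers, on their centre line; the grasp point (between the pads) lies behind it (r.grip_point_offset is the x of the grasp point in the tool frame, in mm); x points along the fingers, z is the direction in which the jaws open and shut, and the axes are right-handed (so a half turn about x gives the same grasp; the last joint's range is limited). The gripper opens to 85 mm and grips with 20 to 120 N. Pads are 22 mm wide; open, the fingers measure 114 mm over their backs; the gripper's body (76 mm by 85 mm) begins 54 mm behind the grasp point. The pads swing forward as they close: fully open they stand 13 mm farther back than shut.
Start: joints at [1.138, 0.353, 1.633, -0, 1.155, -0.002], TCP at [260.998, 567.898, 231.281] pointing down, gripper open.
Joint ranges: [-2.63, 2.63], [-0.92, 2.1], [0.06, 2.66], [-1.3, 4.44], [0, 2.69], [-3.02, 3.02]. Speed limits (rad/s): [2.22, 2.22, 2.79, 3.14, 3.14, 3.14].

## Interface

Orientations are given as [roll, pitch, yaw] about the fixed x, y, z axes, in that order (R = Rz(yaw) Ry(pitch) Rx(roll)).
In Python, from rig import r, vision, order gives the robot as it stands. The module is installed in compiled form; this text tells all that it offers.
- The arm moves only by the tool step_arm, never from a script. Its argument "rows" is a list of rows, each a list of 7 numbers: the shift along the world's x, y, z in mm, then the turn, a rotation vector about the world's x, y, z in rad, then the finger opening in mm, from 0 to 85.4. A call has exactly 8 rows; each row is the pose to reach, as a shift and turn from the pose measured when the call began; what a row does not reach only later rows make up. A row lasts 1/8 s, in which the tool goes at most 62.5 mm and 10.7 degrees, less where a joint would pass 70% of its speed; a pose out of reach is approached as far as the arm can. A call with a gripper value outside its range is refused whole. The fingers move at their own pace and stop on an object; "force" is the grip in N (left out, the last holds). Time passes only in rows, so rows that repeat a pose let the fingers close, or fill a call up. It gives the time, the measured TCP pose, the force and the opening at its end, in the units of the state.
- r.sense(): the state, without advancing time (a new reading comes with each control period).
- vision.grab_frame(name): name is "side" or "top"; returns (picture, depth): 480x640x3 uint8, red, green, blue; 480x640 float32, mm along the optical axis (not along the pixel's ray), 0 where there is no reading.
- vision.camera_info(name): a dict with "K" (3x3 intrinsics, pixels), "distortion" ([k1, k2, p1, p2, k3] as OpenCV has them; the pictures are not rectified), "origin" and "attitude" of the camera in the world. Camera axes: x right, y down, z forward; pixel columns grow to the right and rows downward; lengths in mm; the calibration is good to about 2 mm. A picture is of the moment at which its call begins. camera_info takes no time and is no camera call.
- order.sign_off(): hands the job in, once; it reports no verdict.
The state is a dict: "clock": time; "qpos": joint angles; "qvel": joint speeds; "joint_efforts": joint torques, N m; "eef_pos": TCP position; "tcp_rot": TCP orientation; "contact_force": force on the tool from outside, world axes, zero at the start; "wrist_torque": the same for the moment, N m; "opening": opening from 0.0 (shut) to 1.0 (fully open).
Only numpy, scipy, OpenCV 4.12 (cv2) and the standard library are available. Lean on these libraries where they do the work, as an engineer would, in place of code of your own. Each camera call takes 0.05 s, during which the arm holds its last target.

## Task

Close the sample canister lying in the bench clamp: pump the clamp's orange trigger until the jaw has pressed the blue plug fully home, flange against the rim, and stop there, because the thin canister dents if it is squeezed hard. Then press the red release right down so that the jaw springs all the way back, and leave the plugged canister lying in its cradle. Move the jaw and the plug with the trigger only, do not touch the canister or plug, and leave the other things on the bench alone.

Things in the scene. Friction and masses are not known exactly. Their poses are not given: they have to be found in the camera images.
- clamp: Bench-mounted ratchet clamp, fixed: base plate 365 x 90 x 10 mm, grey housing (x -60 to +75 mm, 60 wide, top 68 mm above the bench), upright black handle (20 mm along x, 28 wide, top at 135 mm). Origin: on the bench under the handle's middle; +x is the way the jaw advances, towards the canister; z up. Nothing stands within 60 mm behind the trigger (-x side).
- trigger_bar (a point): Centre of the orange cross-bar (14 mm diameter, 44 long along clamp y) on top of the trigger lever; at rest 114 mm above the bench, 45 mm behind the handle's centre (clamp -x). Bar plus handle: 62 mm over all. Push or squeeze it towards the handle (+x): 25 mm of travel to its stop, 2 to 3 mm short of the handle, on a pivot 85 mm below it; a 3 to 4 N spring returns it.
- trigger (a joint): Trigger angle in rad, 0 at rest to 0.30 at its stop. The jaw moves 0.68 mm per mm of the bar after 1 to 3 mm of slack; of a full stroke the ratchet (teeth 6 mm apart) keeps 12 mm, of a part stroke the whole teeth passed. Slow push at the bar: 5 to 10 N with the jaw free, 9 to 14 N pushing the plug in (more if fast), then rising about 4 N per mm of the bar once the plug is home: 16 to 17 N is firmly home, 20 N may dent.
- release_top (a point): Centre of the top of the red release button (22 mm diameter) on the housing, 84 mm above the bench, 55 mm in front (clamp +x) of the handle's centre. Press straight down the full 9 mm to its stop, up to about 5 N; a part press does not free the jaw. While it is held down a spring draws the jaw all the way back within about 1 s.
- jaw (a joint): Jaw advance from its fully retracted stop, in m (0 to 0.075). The jaw is a steel bar coming out of the housing, with a black plate at its end. Starts at 0; the ratchet lets it rest at 0.005 + n x 0.006.
- pad_nose (a point): Foremost point of the round black rubber pad on the jaw, 45 mm above the bench on the clamp's centre line, 118 mm in front of the clamp's origin with the jaw back. The pad is stiffly cushioned (20 N per mm), so the pressing force builds up fast once the plug is home.
- canister: Thin aluminium canister to be closed, 40 mm diameter, 85 long, lying loose in the blue V cradle on the clamp's centre line, closed end at the cradle's end stop. Origin at its middle on its axis, 45 mm above the bench; x points from the open to the closed end, as the clamp's x. It dents if the jaw presses it (or its plug) with more than 22 N.
- canister_rim (a point): Centre of the canister's open end, on its axis; x points into the canister. 44 to 52 mm ahead of the pad at the start.
- plug_flange (a point): Centre of the inner side of the blue plug's flange (37 mm diameter, 6 thick; the pad meets its outer face). Starts 7 to 12 mm outside the rim; slides in along the axis against a tight fit of about 6 N, stays where it is left; fully home this point coincides with the rim.
- cradle_seat (a point): Point on the axis of the blue V cradle where the canister's middle lies (within 1 or 2 mm) when it rests against the end stop. The cradle is fixed; its place along the clamp differs each time by up to 6 mm.
- spare_canister: Bystander, to be left alone: spare canister already closed with a blue plug, standing upright beside the clamp, diameter 40 mm, 91 mm high. Origin at the centre of its underside as it lies.
- spare_plug: Bystander, to be left alone: spare plug lying beside the clamp, blue flange down, diameter 37 mm, 19 mm high. Origin at the centre of its underside as it lies.
- tin_a: Bystander, to be left alone: flat round aluminium moisture tin, diameter 57 mm, 34 mm high. Origin at the centre of its underside as it lies.
- tin_b: Bystander, to be left alone: second moisture tin, dark rim on its lid, same size. Origin at the centre of its underside as it lies.
- reagent: Bystander, to be left alone: amber bottle with a blue cap, diameter 56 mm, 130 mm high. Origin at the centre of its underside as it lies.
- dish: Bystander, to be left alone: shallow white round dish, diameter 90 mm, 18 mm high. Origin at the centre of its underside as it lies.
- brush: Bystander, to be left alone: small brush lying on the bench. Origin at the centre of its underside.
- cards: Bystander, to be left alone: closed orange box, 110 x 75 x 28 mm. Origin at the centre of its underside as it lies.

How it is judged:
By the outcome, as a careful person would: the job done as asked, in the order asked, and still so for the second after the job is handed in, with the robot touching nothing.
It also fails if it takes over 64 s, if anything falls off the work surface, if the arm or the gripper's body presses on something with over 40 N, if the wrist force passes 120 N, or if a joint passes its speed limit or range.

## Working session

There is one attempt and no reset: what is moved stays moved. The work goes in short steps, Python scripts to look and compute and a tool call to move; the robot and the scene stay as the last step left them, time stands still between calls to the robot, and variables do not carry over. Pictures are saved under pics/ and viewed, and the job is handed in when it is done.

Besides the shell and the picture viewer there is one more tool, called after "Request:" in YAML: its name, and indented under it one key for each argument. step_arm: Moves the arm, as the interface text tells. Its arguments: {"type":"object","properties":{"rows":{"type":"array"},"force":{"type":"number"}},"required":["rows"]}

```bash
mkdir -p pics; python3 - <<'E'
from rig import r, vision, order
import cv2
s=r.sense();print(s, r.grip_point_offset)
for n in("side","top"):
    p,d=vision.grab_frame(n);cv2.imwrite(f"pics/{n}0.png",p[:,:,::-1])
    import numpy as np
    np.savez(f"{n}0.npz",p=p,d=d);print(n,vision.camera_info(n))
E
```

```text
{'clock': 0.0, 'qpos': array([ 1.13757284e+00,  3.53670877e-01,  1.63412377e+00,  4.33505550e-05,
        1.15518018e+00, -2.40925192e-03]), 'qvel': array([ 9.87622276e-04, -1.38015473e-03,  9.73507410e-04,  3.99623290e-05,
       -1.15878800e-03,  1.30483436e-03]), 'joint_efforts': array([ 2.52033613e-03, -6.05252194e+01, -3.42070198e+01,  1.76891635e-04,
        9.26293375e-03,  3.71538704e-05]), 'eef_pos': array([260.80458779, 567.47281806, 230.55191089]), 'tcp_rot': array([ 3.11051496,  1.56941358, -2.03270579]), 'contact_force': array([0.04792407, 0.65438571, 0.7630185 ]), 'wrist_torque': array([ 0.03475342, -0.04730331, -0.03524427]), 'opening': 0.9994701478650478} -18.700000000000003
side {'K': array([[614.97862127,   0.        , 319.79621127],
       [  0.        , 614.97862127, 235.0169691 ],
       [  0.        ,   0.        ,   1.        ]]), 'distortion': array([-0.02053585,  0.        ,  0.        ,  0.        ,  0.        ]), 'origin': array([  354.74323328, -1090.91044843,  1027.90979541]), 'attitude': array([-2.28020156, -0.01845299, -0.12587402])}
top {'K': array([[474.55359107,   0.        , 322.72556199],
       [  0.        , 474.55359107, 237.41426507],
       [  0.        ,   0.        ,   1.        ]]), 'distortion': array([-0.10178371,  0.        ,  0.        ,  0.        ,  0.        ]), 'origin': array([ 404.53256433,   32.93091312, 1170.31268326]), 'attitude': array([-3.03016295, -0.00601377, -1.56818622])}
```

View pics/side0.png

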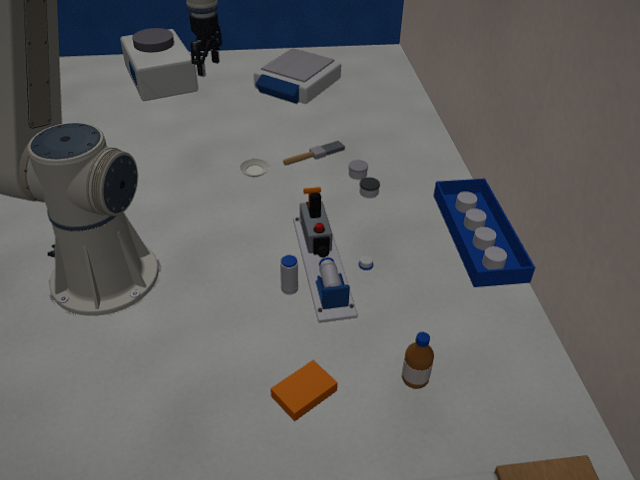

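View pics/top0.png

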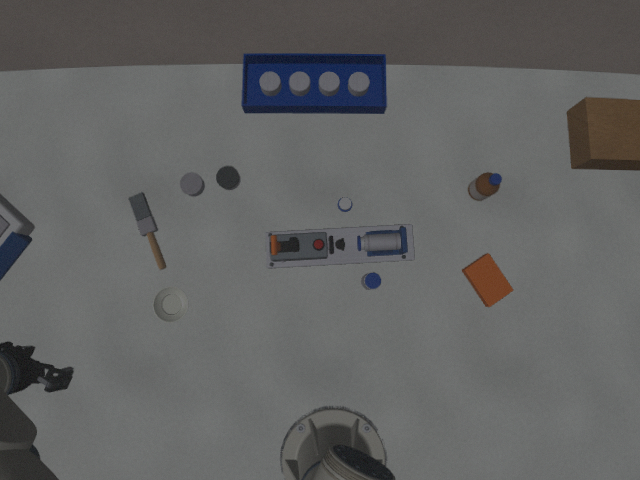

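```bash
cat > h.py <<'E'
from rig import r, vision, order
import cv2, numpy as np
from scipy.spatial.transform import Rotation as Ro
def ray(n,uv):
    c=vision.camera_info(n)
    u=cv2.undistortPoints(np.array(uv,float).reshape(-1,1,2),c["K"],np.array(c["distortion"])).reshape(-1,2)
    R=Ro.from_euler('xyz',c["attitude"]).as_matrix()
    return np.array(c["origin"]),(R@np.c_[u,np.ones(len(u))].T).T
def onz(n,uv,z):
    o,d=ray(n,uv); return o+d*((z-o[2])/d[:,2])[:,None]
def tri(uvs,uvt):
    o1,d1=ray("side",[uvs]);o2,d2=ray("top",[uvt]);d1=d1[0]/np.linalg.norm(d1);d2=d2[0]/np.linalg.norm(d2)
    t=np.linalg.lstsq(np.c_[d1,-d2],o2-o1,rcond=None)[0]
    a=o1+t[0]*d1;b=o2+t[1]*d2
    return (a+b)/2,np.linalg.norm(a-b)
def proj(n,P):
    c=vision.camera_info(n);R=Ro.from_euler('xyz',c["attitude"]).as_matrix().T
    return cv2.projectPoints(np.array(P,float).reshape(-1,1,3),cv2.Rodrigues(R)[0],-R@np.array(c["origin"]),c["K"],np.array(c["distortion"]))[0].reshape(-1,2)
def mask(p,col):
    h=cv2.cvtColor(p,cv2.COLOR_RGB2HSV);H,S,V=[h[...,i].astype(int) for i in range(3)]
    if col=="orange": return ((H>=5)&(H<=18)&(S>170)&(V>90))
    if col=="red": return (((H<4)|(H>176))&(S>150)&(V>60))
    if col=="blue": return ((H>100)&(H<125)&(S>130)&(V>40))
def blobs(m,box):
    x0,y0,x1,y1=box; z=np.zeros(m.shape,np.uint8); z[y0:y1,x0:x1]=m[y0:y1,x0:x1]
    n,l,st,c=cv2.connectedComponentsWithStats(z)
    return [(st[i].tolist(),c[i].round(1).tolist()) for i in range(1,n) if st[i][4]>8]
E
python3 - <<'E'
from h import *
B={"side":(230,170,400,340),"top":(250,210,430,300)}
for n in B:
    f=np.load(f"{n}0.npz");p=f["p"]
    for c in("orange","red","blue"):print(n,c,blobs(mask(p,c),B[n]))
    x0,y0,x1,y1=B[n]
    cv2.imwrite(f"pics/{n}_z.png",cv2.resize(p[y0:y1,x0:x1,::-1],None,fx=4 if n=="top" else 3.5,fy=4 if n=="top" else 3.5,interpolation=cv2.INTER_CUBIC))
E
```

```text
side orange [([304, 187, 17, 5, 59], [312.0, 189.5])]
side red [([315, 223, 9, 8, 53], [318.8, 226.4])]
side blue [([281, 255, 16, 12, 140], [288.7, 260.6]), ([320, 258, 13, 6, 22], [325.1, 259.3]), ([359, 263, 14, 7, 29], [365.7, 266.8]), ([316, 274, 33, 35, 678], [333.0, 294.3])]
top orange []
top red [([314, 240, 9, 9, 24], [318.1, 244.1])]
top blue [([358, 238, 3, 11, 21], [359.0, 243.0]), ([366, 273, 15, 15, 170], [372.7, 280.1])]
```

View pics/top_z.png

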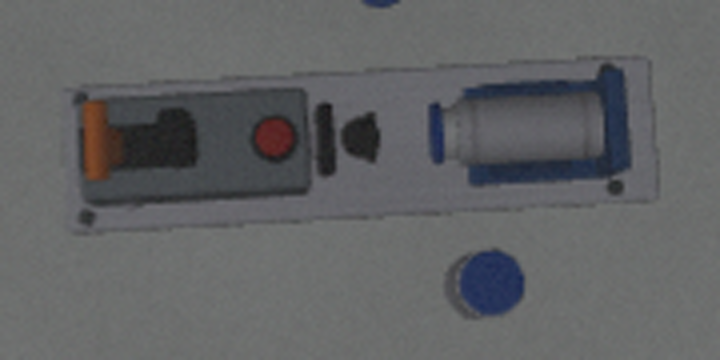

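View pics/side_z.png

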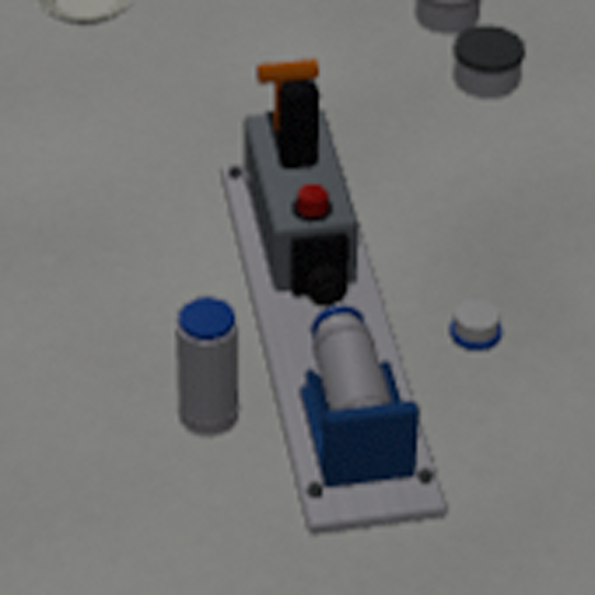

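```bash
python3 - <<'E'
from h import *
g=lambda x,y:(250+(x+.5)/4-.5,210+(y+.5)/4-.5)
s=lambda x,y:(230+(x+.5)/3.5-.5,170+(y+.5)/3.5-.5)
c=onz("top",[g(66,90),g(650,57),g(658,200),g(72,233)],10);print("plate",c.round(1))
ax=(c[1]+c[2]-c[0]-c[3])[:2];print("yaw",np.arctan2(ax[1],ax[0]),[np.linalg.norm(c[i]-c[(i+1)%4]).round(1) for i in range(4)])
sc=onz("side",[s(222,168),s(312,530),s(447,512)],10);print("side plate",sc.round(1))
print("bar top", onz("top",[g(94,100),g(97,180),g(96,140)],119).round(1),"side",onz("side",[s(257,73),s(320,67),s(288,71)],114).round(1))
print("rel top",onz("top",[g(274,138)],84),"side",onz("side",[s(312,194)],84))
print("tri bar",tri(s(288,71),g(96,140)),"rel",tri(s(312,194),g(274,138)))
print("can axis", onz("top",[g(437,132),g(605,125)],45).round(1))
for n in("top","side"):
  f=np.load(f"{n}0.npz");d=f["d"]
  for nm,uv in dict(bar=g(96,140) if n=="top" else s(288,71),rel=g(274,138) if n=="top" else s(312,194),plate=g(400,130) if n=="top" else s(262,330)).items():
    o,v=ray(n,[uv]);z=d[int(round(uv[1])),int(round(uv[0]))];
    print(n,nm,(o+v[0]*z).round(1))
E
```

```text
plate [[ 547.   165.9   10. ]
 [ 568.9 -195.4   10. ]
 [ 480.1 -198.7   10. ]
 [ 459.   160.8   10. ]]
yaw -1.5111994808793388 [np.float64(361.9), np.float64(88.8), np.float64(360.2), np.float64(88.2)]
side plate [[ 461.3  160.    10. ]
 [ 483.8 -203.    10. ]
 [ 570.3 -197.5   10. ]]
bar top [[528.1 137.6 119. ]
 [483.4 135.3 119. ]
 [505.7 136.2 119. ]] side [[485.1 136.5 114. ]
 [530.6 139.1 114. ]
 [507.3 136.6 114. ]]
rel top [[510.53841204  37.2550239   84.        ]] side [[512.27046123  34.51857327  84.        ]]
tri bar (array([506.73152643, 136.67066882, 113.92431441]), np.float64(1.1400997013268273)) rel (array([511.70577689,  37.21009119,  81.69736458]), np.float64(1.8795784514321192))
can axis [[ 518.2  -59.8   45. ]
 [ 522.7 -160.6   45. ]]
top bar [505.3 135.8 123.1]
top rel [510.3  37.2  86.2]
top plate [523.  -39.9   9.7]
side bar [507.3 136.5 114.1]
side rel [511.8  31.2  86.8]
side plate [472.4 -16.8   8. ]
```

```bash
python3 - <<'E'
from h import *
R=Ro.from_euler('xyz',r.sense()["tcp_rot"]).as_matrix();print(R.round(3))
E
```

```text
[[-0.001 -0.909  0.418]
 [-0.001  0.418  0.909]
 [-1.    -0.    -0.001]]
```

Request:
step_arm:
  rows:
    - [25,-40,0,0,0,-0.1,0]
    - [57,-90,0,0,0,-0.25,0]
    - [90,-140,0,0,0,-0.4,0]
    - [122,-190,0,0,0,-0.55,0]
    - [155,-240,0,0,0,-0.7,0]
    - [187,-290,0,0,0,-0.85,0]
    - [220,-340,-10,0,0,-1.0,0]
    - [242,-377,-30,0,0,-1.08,0]

```text
clock: 1.1
eef_pos: [504.4, 188.5, 200.9]
tcp_rot: [0.531, 1.57, 0.587]
contact_force: [0.4, 0.2, 0.4]
opening: 0.002
```

Request:
step_arm:
  rows:
    - [0,1,-20,0,0,0,0]
    - [0,1,-45,0,0,0,0]
    - [0,1,-70,0,0,0,0]
    - [0,1,-90,0,0,0,0]
    - [0,1,-104,0,0,0,0]
    - [0,1,-104,0,0,0,0]
    - [0,1,-104,0,0,0,0]
    - [0,1,-104,0,0,0,0]

```text
clock: 2.1
eef_pos: [504.9, 189.8, 97.7]
tcp_rot: [0.389, 1.569, 0.444]
contact_force: [0.2, -0.0, 0.0]
opening: -0.003
```

```bash
cat > look.py <<'E'
from h import *
import sys
t=sys.argv[1]
B={"side":(230,150,400,320),"top":(250,200,430,300)}
for n in B:
    p,d=vision.grab_frame(n);x0,y0,x1,y1=B[n]
    cv2.imwrite(f"pics/{n}_{t}.png",cv2.resize(p[y0:y1,x0:x1,::-1],None,fx=3.5,fy=3.5,interpolation=cv2.INTER_CUBIC))
s=r.sense();R=Ro.from_euler('xyz',s["tcp_rot"]).as_matrix();print(s["clock"],s["eef_pos"],s["contact_force"],R.round(3).tolist())
E
python3 look.py a
```

```text
2.2 [504.79606577 189.71278077  97.54395983] [ 0.27506818 -0.41788489 -0.19911094] [[0.002, -0.055, 0.998], [0.001, 0.998, 0.055], [-1.0, 0.001, 0.002]]
```

View pics/side_a.png

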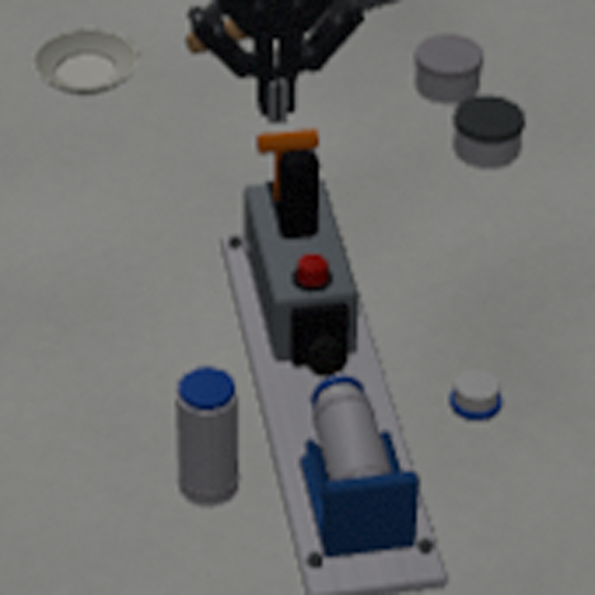

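View pics/top_a.png

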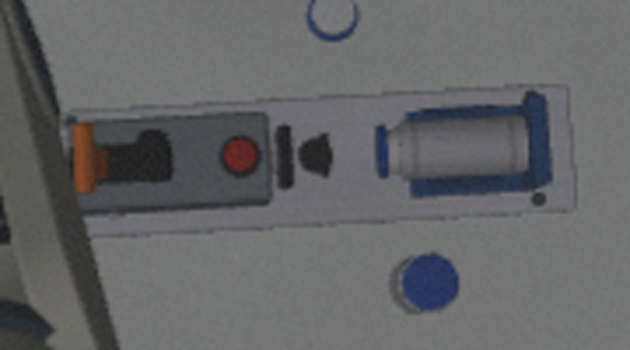

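Request:
step_arm:
  rows:
    - [0,-8,0,0,0,0,0]
    - [0,-16,0,0,0,0,0]
    - [0,-22,0,0,0,0,0]
    - [0,-26,0,0,0,0,0]
    - [0,-29,0,0,0,0,0]
    - [0,-31,0,0,0,0,0]
    - [0,-33,0,0,0,0,0]
    - [0,-34,0,0,0,0,0]

```text
clock: 3.2
eef_pos: [504.8, 155.7, 97.5]
tcp_rot: [0.394, 1.569, 0.449]
contact_force: [-0.3, 0.5, -0.2]
opening: 0.0
```

Request:
step_arm:
  rows:
    - [0,-0.5,0,0,0,0,0]
    - [0,-1,0,0,0,0,0]
    - [0,-1.5,0,0,0,0,0]
    - [0,-2,0,0,0,0,0]
    - [0,-2.5,0,0,0,0,0]
    - [0,-3,0,0,0,0,0]
    - [0,-3.5,0,0,0,0,0]
    - [0,-4,0,0,0,0,0]

```text
clock: 4.2
eef_pos: [505.0, 151.9, 97.7]
tcp_rot: [0.467, 1.568, 0.523]
contact_force: [-0.3, 5.7, 1.8]
opening: -0.001
```

Request:
step_arm:
  rows:
    - [0.1,-1.5,0,0,0,0,0]
    - [0.2,-3,0,0,0,0,0]
    - [0.3,-4.5,0,0,0,0,0]
    - [0.4,-6,0,0,0,0,0]
    - [0.5,-7.5,0,0,0,0,0]
    - [0.6,-9,0,0,0,0,0]
    - [0.7,-10.5,0,0,0,0,0]
    - [0.8,-12,0,0,0,0,0]

```text
clock: 5.2
eef_pos: [506.1, 140.4, 97.9]
tcp_rot: [0.647, 1.567, 0.702]
contact_force: [-0.6, 8.2, 2.9]
opening: 0.002
```

Request:
step_arm:
  rows:
    - [0.1,-1,0,0,0,0,0]
    - [0.2,-2,0,0,0,0,0]
    - [0.2,-3,0,0,0,0,0]
    - [0.3,-4,0,0,0,0,0]
    - [0.3,-5,0,0,0,0,0]
    - [0.4,-6,0,0,0,0,0]
    - [0.4,-6.5,0,0,0,0,0]
    - [0.4,-7,0,0,0,0,0]

```text
clock: 6.2
eef_pos: [506.5, 133.7, 98.0]
tcp_rot: [0.727, 1.567, 0.781]
contact_force: [-0.1, 5.7, 1.6]
opening: -0.005
```

```bash
python3 look.py b
```

```text
6.3 [506.58122584 133.68479832  98.03739257] [-0.96653791  4.8158806   1.80962699] [[0.003, -0.055, 0.999], [0.003, 0.999, 0.055], [-1.0, 0.003, 0.003]]
```

View pics/top_b.png

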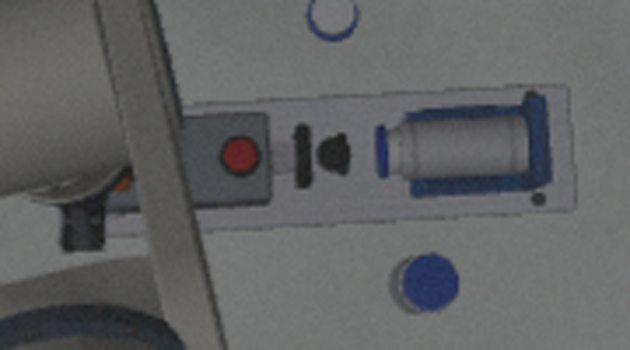

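View pics/side_b.png

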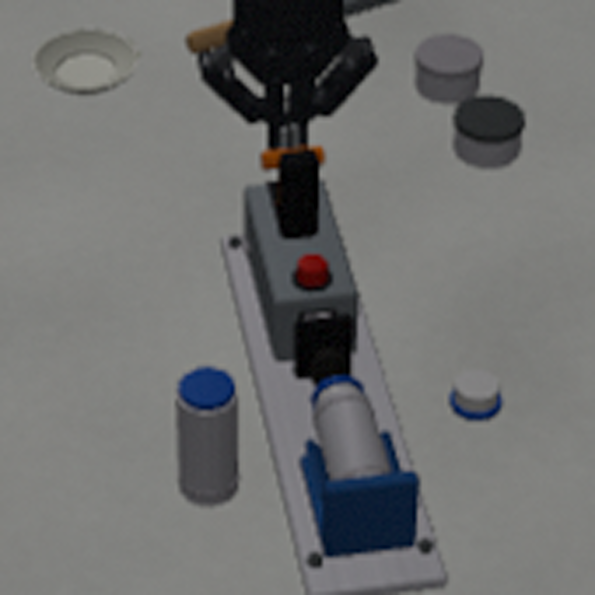

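Request:
step_arm:
  rows:
    - [-0.2,3,0,0,0,0,0]
    - [-0.4,7,0,0,0,0,0]
    - [-0.6,11,0,0,0,0,0]
    - [-0.9,15,0,0,0,0,0]
    - [-1.1,19,0,0,0,0,0]
    - [-1.3,22,0,0,0,0,0]
    - [-1.3,23,0,0,0,0,0]
    - [-1.3,23,0,0,0,0,0]

```text
clock: 7.3
eef_pos: [505.2, 156.6, 98.0]
tcp_rot: [0.672, 1.567, 0.727]
contact_force: [-1.2, 0.5, 0.3]
opening: -0.008
```

Request:
step_arm:
  rows:
    - [0.1,-1.5,0,0,0,0,0]
    - [0.2,-3,0,0,0,0,0]
    - [0.3,-4.5,0,0,0,0,0]
    - [0.4,-6,0,0,0,0,0]
    - [0.5,-7.5,0,0,0,0,0]
    - [0.6,-9,0,0,0,0,0]
    - [0.7,-11,0,0,0,0,0]
    - [0.8,-13,0,0,0,0,0]

```text
clock: 8.3
eef_pos: [506.7, 144.5, 98.5]
tcp_rot: [0.731, 1.565, 0.786]
contact_force: [-0.4, 7.0, 1.5]
opening: -0.004
```

Request:
step_arm:
  rows:
    - [0.1,-2,0,0,0,0,0]
    - [0.2,-4,0,0,0,0,0]
    - [0.3,-6,0,0,0,0,0]
    - [0.4,-8,0,0,0,0,0]
    - [0.5,-9.5,0,0,0,0,0]
    - [0.6,-11,0,0,0,0,0]
    - [0.6,-12,0,0,0,0,0]
    - [0.6,-12,0,0,0,0,0]

```text
clock: 9.3
eef_pos: [507.6, 133.1, 98.9]
tcp_rot: [0.78, 1.564, 0.834]
contact_force: [-1.5, 7.3, 1.3]
opening: 0.002
```

```bash
python3 look.py c
```

```text
9.4 [507.519121   133.08333019  98.87474774] [-0.62389091  6.44079416  1.98575016] [[0.005, -0.054, 0.999], [0.005, 0.999, 0.054], [-1.0, 0.005, 0.005]]
```

View pics/top_c.png

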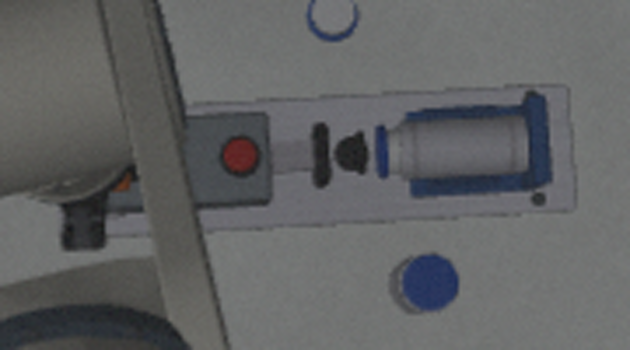

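Request:
step_arm:
  rows:
    - [0,-0.5,0,0,0,0,0]
    - [0,-1,0,0,0,0,0]
    - [0,-1.5,0,0,0,0,0]
    - [0,-1.5,0,0,0,0,0]
    - [-0.3,5,-0.3,0,0,0,0]
    - [-0.6,10,-0.6,0,0,0,0]
    - [-0.9,15,-1,0,0,0,0]
    - [-1.2,19,-1,0,0,0,0]

```text
clock: 10.4
eef_pos: [506.2, 152.3, 97.7]
tcp_rot: [0.775, 1.564, 0.829]
contact_force: [0.5, 1.0, -0.1]
opening: 0.004
```

Request:
step_arm:
  rows:
    - [-0.5,3,0,0,0,0,0]
    - [-0.5,4,0,0,0,0,0]
    - [-0.4,2,0,0,0,0,0]
    - [-0.2,0,0,0,0,0,0]
    - [-0.1,-2,0,0,0,0,0]
    - [0,-4,0,0,0,0,0]
    - [0.1,-5.5,0,0,0,0,0]
    - [0.2,-7,0,0,0,0,0]

```text
clock: 11.4
eef_pos: [506.9, 146.3, 98.3]
tcp_rot: [0.847, 1.562, 0.9]
contact_force: [-0.9, 9.3, 2.8]
opening: -0.003
```

```bash
python3 look.py d
```

```text
11.5 [506.935324   146.25409143  98.27748474] [-1.04487684  8.99927598  2.54446133] [[0.006, -0.053, 0.999], [0.007, 0.999, 0.053], [-1.0, 0.007, 0.006]]
```

View pics/top_d.png

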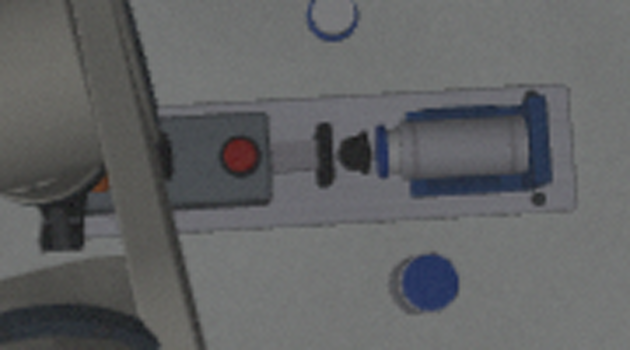

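Request:
step_arm:
  rows:
    - [0.1,-1,0,0,0,0,0]
    - [0.1,-2,0,0,0,0,0]
    - [0.2,-3,0,0,0,0,0]
    - [0.2,-4,0,0,0,0,0]
    - [0.3,-5,0,0,0,0,0]
    - [0.3,-6,0,0,0,0,0]
    - [0.4,-7,0,0,0,0,0]
    - [0.4,-8,0,0,0,0,0]

```text
clock: 12.5
eef_pos: [507.6, 139.3, 98.8]
tcp_rot: [0.919, 1.559, 0.971]
contact_force: [-1.9, 10.8, 2.8]
opening: 0.002
```

Request:
step_arm:
  rows:
    - [0.1,-0.7,0,0,0,0,0]
    - [0.1,-1.4,0,0,0,0,0]
    - [0.1,-2.1,0,0,0,0,0]
    - [0.2,-2.8,0,0,0,0,0]
    - [0.2,-3.5,0,0,0,0,0]
    - [0.2,-4,0,0,0,0,0]
    - [0.2,-4.5,0,0,0,0,0]
    - [0.2,-4.5,0,0,0,0,0]

```text
clock: 13.5
eef_pos: [507.8, 136.4, 99.0]
tcp_rot: [1.025, 1.557, 1.076]
contact_force: [-1.8, 12.9, 1.0]
opening: -0.001
```

```bash
python3 look.py e
```

```text
13.6 [507.76484765 136.37255174  98.98641144] [-2.05434068 12.42791078 -0.28835393] [[0.007, -0.051, 0.999], [0.012, 0.999, 0.051], [-1.0, 0.012, 0.007]]
```

View pics/top_e.png

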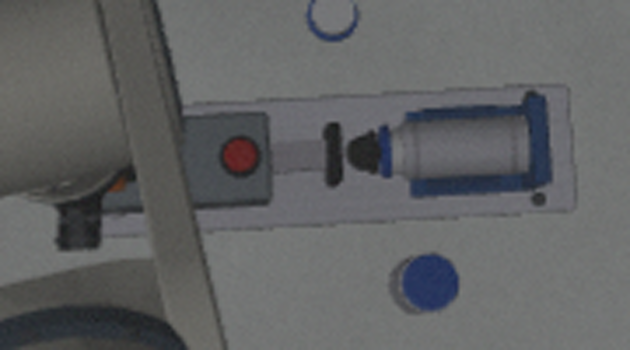

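Request:
step_arm:
  rows:
    - [0,-1.5,0,0,0,0,0]
    - [0.1,-2.2,0,0,0,0,0]
    - [0.1,-2.9,0,0,0,0,0]
    - [0.1,-3.6,0,0,0,0,0]
    - [0.2,-4.3,0,0,0,0,0]
    - [0.2,-5,0,0,0,0,0]
    - [0.2,-5.5,0,0,0,0,0]
    - [0.2,-5.5,0,0,0,0,0]

```text
clock: 14.6
eef_pos: [508.0, 132.0, 99.0]
tcp_rot: [1.08, 1.555, 1.13]
contact_force: [-1.5, 9.8, -1.5]
opening: -0.0
```

```bash
python3 look.py f
```

```text
14.7 [507.97711189 131.98013553  99.01050223] [-0.58811803 10.74825339 -2.22793821] [[0.007, -0.05, 0.999], [0.014, 0.999, 0.05], [-1.0, 0.014, 0.007]]
```

View pics/top_f.png

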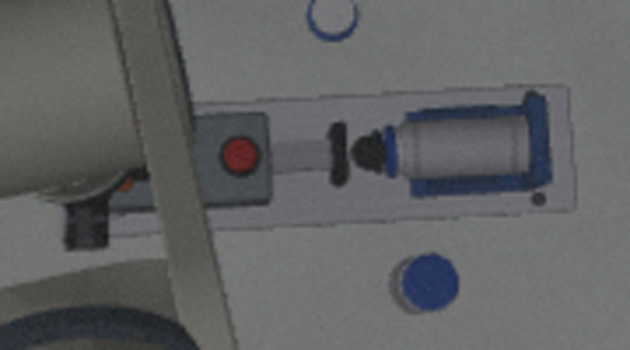

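Request:
step_arm:
  rows:
    - [-0.2,3,0,0,0,0,0]
    - [-0.4,7,0,0,0,0,0]
    - [-0.6,11,-0.5,-0.004,0.002,0,0]
    - [-0.9,15,-1,-0.008,0.004,0,0]
    - [-1.2,19,-1,-0.012,0.006,0,0]
    - [-1.4,22,-1,-0.014,0.007,0,0]
    - [-1.5,24,-1,-0.014,0.007,0,0]
    - [-1.5,24,-1,-0.014,0.007,0,0]

```text
clock: 15.7
eef_pos: [506.5, 155.9, 98.0]
tcp_rot: [2.913, 1.571, 2.963]
contact_force: [0.4, -0.1, -0.1]
opening: 0.002
```

```bash
python3 look.py g
```

```text
15.8 [506.51480112 155.81137147  98.05700869] [ 0.12411777 -0.66891588 -0.38007076] [[-0.0, -0.05, 0.999], [0.0, 0.999, 0.05], [-1.0, 0.0, -0.0]]
```

View pics/top_g.png

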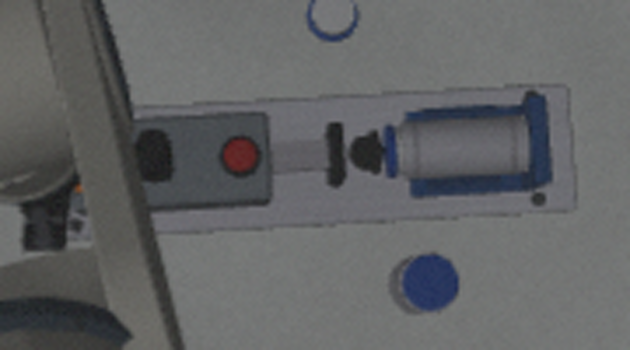

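Request:
step_arm:
  rows:
    - [0.1,-1,0,0,0,0,0]
    - [0.1,-2,0,0,0,0,0]
    - [0.2,-3,0,0,0,0,0]
    - [0.2,-3.7,0,0,0,0,0]
    - [0.2,-4.4,0,0,0,0,0]
    - [0.3,-5.1,0,0,0,0,0]
    - [0.3,-5.8,0,0,0,0,0]
    - [0.3,-6,0,0,0,0,0]

```text
clock: 16.8
eef_pos: [507.2, 150.6, 98.4]
tcp_rot: [1.146, 1.569, 1.195]
contact_force: [-1.4, 7.9, 2.7]
opening: -0.002
```

Request:
step_arm:
  rows:
    - [0,-0.5,0,0,0,0,0]
    - [0,-1,0,0,0,0,0]
    - [0.1,-1.5,0,0,0,0,0]
    - [0.1,-2,0,0,0,0,0]
    - [0.1,-2.5,0,0,0,0,0]
    - [0.1,-3,0,0,0,0,0]
    - [0.1,-3,0,0,0,0,0]
    - [0.1,-3,0,0,0,0,0]

```text
clock: 17.8
eef_pos: [507.3, 149.0, 98.8]
tcp_rot: [1.267, 1.567, 1.315]
contact_force: [-3.0, 10.5, 2.5]
opening: -0.002
```

Request:
step_arm:
  rows:
    - [0,-1,0,0,0,0,0]
    - [0,-1.4,0,0,0,0,0]
    - [0.1,-1.8,0,0,0,0,0]
    - [0.1,-2.2,0,0,0,0,0]
    - [0.1,-2.6,0,0,0,0,0]
    - [0.1,-3,0,0,0,0,0]
    - [0.1,-3,0,0,0,0,0]
    - [0.1,-3,0,0,0,0,0]

```text
clock: 18.8
eef_pos: [507.4, 147.6, 99.0]
tcp_rot: [1.341, 1.564, 1.389]
contact_force: [-2.5, 12.6, 2.4]
opening: 0.001
```

```bash
python3 look.py i
```

```text
18.9 [507.44326326 147.64892769  99.03438741] [-3.73311289 12.81825566  0.73838771] [[0.001, -0.048, 0.999], [0.007, 0.999, 0.048], [-1.0, 0.006, 0.002]]
```

View pics/top_i.png

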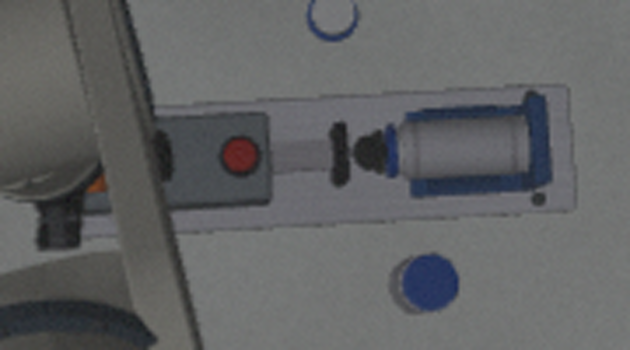

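Request:
step_arm:
  rows:
    - [0,-1.4,0,0,0,0,0]
    - [0,-1.7,0,0,0,0,0]
    - [0.1,-2,0,0,0,0,0]
    - [0.1,-2.3,0,0,0,0,0]
    - [0.1,-2.6,0,0,0,0,0]
    - [0.1,-2.8,0,0,0,0,0]
    - [0.1,-2.8,0,0,0,0,0]
    - [0.1,-2.8,0,0,0,0,0]

```text
clock: 19.9
eef_pos: [507.5, 146.4, 99.2]
tcp_rot: [1.365, 1.562, 1.412]
contact_force: [-2.9, 11.5, 1.2]
opening: -0.0
```

Request:
step_arm:
  rows:
    - [0,-1.4,0,0,0,0,0]
    - [0,-1.7,0,0,0,0,0]
    - [0.1,-2,0,0,0,0,0]
    - [0.1,-2.3,0,0,0,0,0]
    - [0.1,-2.6,0,0,0,0,0]
    - [0.1,-2.8,0,0,0,0,0]
    - [0.1,-2.8,0,0,0,0,0]
    - [0.1,-2.8,0,0,0,0,0]

```text
clock: 20.9
eef_pos: [507.6, 145.2, 99.4]
tcp_rot: [1.391, 1.559, 1.437]
contact_force: [-2.1, 11.9, 0.4]
opening: 0.002
```

```bash
python3 look.py j
```

```text
21.0 [507.57480286 145.20427416  99.43123091] [-2.06642376 13.47671258  0.68637889] [[0.002, -0.046, 0.999], [0.012, 0.999, 0.046], [-1.0, 0.012, 0.002]]
```

View pics/top_j.png

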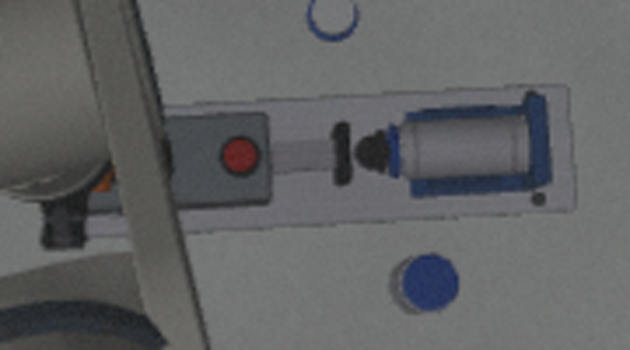

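Request:
step_arm:
  rows:
    - [0,-1.4,0,0,0,0,0]
    - [0,-1.7,0,0,0,0,0]
    - [0.1,-2,0,0,0,0,0]
    - [0.1,-2.3,0,0,0,0,0]
    - [0.1,-2.6,0,0,0,0,0]
    - [0.1,-2.8,0,0,0,0,0]
    - [0.1,-2.8,0,0,0,0,0]
    - [0.1,-2.8,0,0,0,0,0]

```text
clock: 22.0
eef_pos: [507.7, 143.6, 99.6]
tcp_rot: [1.401, 1.557, 1.446]
contact_force: [-1.7, 8.9, 1.3]
opening: -0.003
```

Request:
step_arm:
  rows:
    - [0,-1.4,0,0,0,0,0]
    - [0,-1.7,0,0,0,0,0]
    - [0.1,-2,0,0,0,0,0]
    - [0.1,-2.3,0,0,0,0,0]
    - [0.1,-2.6,0,0,0,0,0]
    - [0.1,-2.6,0,0,0,0,0]
    - [0.1,-2.6,0,0,0,0,0]
    - [0.1,-2.6,0,0,0,0,0]

```text
clock: 23.0
eef_pos: [507.8, 142.3, 99.8]
tcp_rot: [1.408, 1.555, 1.453]
contact_force: [-1.7, 11.0, 0.4]
opening: 0.0
```

Request:
step_arm:
  rows:
    - [0,-1.4,0,0,0,0,0]
    - [0,-1.7,0,0,0,0,0]
    - [0.1,-2,0,0,0,0,0]
    - [0.1,-2.3,0,0,0,0,0]
    - [0.1,-2.6,0,0,0,0,0]
    - [0.1,-2.6,0,0,0,0,0]
    - [0.1,-2.6,0,0,0,0,0]
    - [0.1,-2.6,0,0,0,0,0]

```text
clock: 24.0
eef_pos: [507.8, 141.3, 99.9]
tcp_rot: [1.42, 1.553, 1.464]
contact_force: [-1.6, 12.8, 0.2]
opening: -0.003
```

```bash
python3 look.py k
```

```text
24.1 [507.80002618 141.29823138  99.90064159] [-1.1102064  13.51199607  0.33494436] [[0.002, -0.044, 0.999], [0.018, 0.999, 0.044], [-1.0, 0.018, 0.003]]
```

View pics/top_k.png

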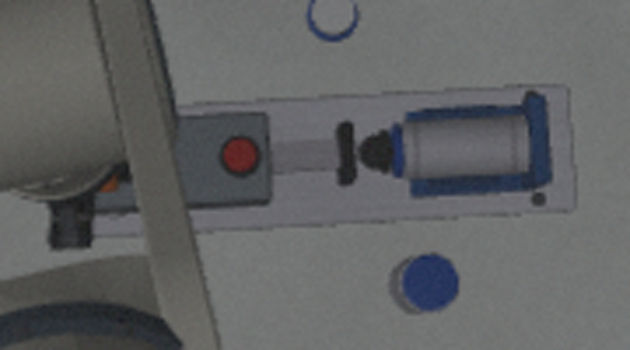

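View pics/side_k.png

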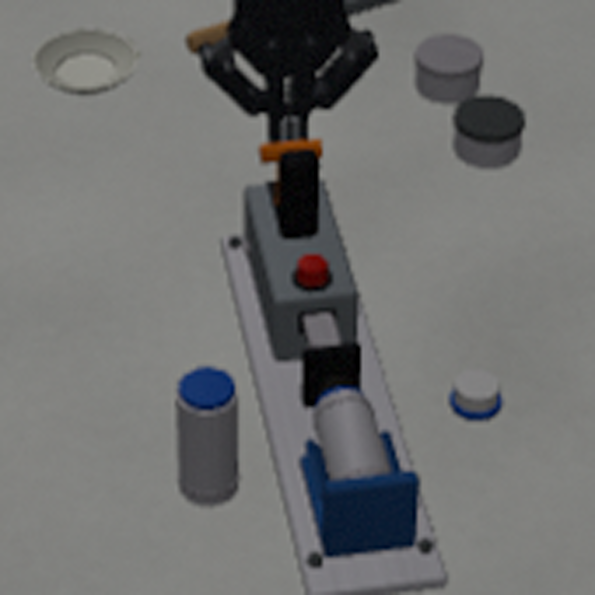

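Request:
step_arm:
  rows:
    - [0,-1.4,0,0,0,0,0]
    - [0,-1.7,0,0,0,0,0]
    - [0,-2,0,0,0,0,0]
    - [0,-2.3,0,0,0,0,0]
    - [0,-2.4,0,0,0,0,0]
    - [0,-2.4,0,0,0,0,0]
    - [0,-2.4,0,0,0,0,0]
    - [0,-2.4,0,0,0,0,0]

```text
clock: 25.1
eef_pos: [507.9, 140.7, 100.0]
tcp_rot: [1.422, 1.55, 1.465]
contact_force: [-0.9, 13.6, -0.1]
opening: -0.003
```

```bash
python3 -c "
from h import *
for i in range(3):
    s=r.sense();print(s['clock'],s['contact_force'],s['eef_pos'])"
```

```text
25.1 [-0.88397625 13.61886369 -0.13222619] [507.8667048  140.72618478 100.01255101]
25.1 [-0.88397625 13.61886369 -0.13222619] [507.8667048  140.72618478 100.01255101]
25.1 [-0.88397625 13.61886369 -0.13222619] [507.8667048  140.72618478 100.01255101]
```

Request:
step_arm:
  rows:
    - [0,-1.6,0,0,0,0,0]
    - [0,-1.9,0,0,0,0,0]
    - [0,-2.1,0,0,0,0,0]
    - [0,-2.3,0,0,0,0,0]
    - [0,-2.5,0,0,0,0,0]
    - [0,-2.5,0,0,0,0,0]
    - [0,-2.5,0,0,0,0,0]
    - [0,-2.5,0,0,0,0,0]

```text
clock: 26.1
eef_pos: [507.9, 140.2, 100.1]
tcp_rot: [1.424, 1.546, 1.466]
contact_force: [-2.1, 15.3, -1.5]
opening: 0.004
```

Request:
step_arm:
  rows:
    - [0,-1.7,0,0,0,0,0]
    - [0,-1.9,0,0,0,0,0]
    - [0,-2.1,0,0,0,0,0]
    - [0,-2.3,0,0,0,0,0]
    - [0,-2.4,0,0,0,0,0]
    - [0,-2.4,0,0,0,0,0]
    - [0,-2.4,0,0,0,0,0]
    - [0,-2.4,0,0,0,0,0]

```text
clock: 27.1
eef_pos: [507.9, 139.9, 100.2]
tcp_rot: [1.429, 1.543, 1.47]
contact_force: [-1.6, 16.8, -1.8]
opening: -0.0
```

```bash
python3 look.py l
```

```text
27.2 [507.9287938  139.91840006 100.17059661] [-1.35248806 16.6611397  -2.84930694] [[0.003, -0.041, 0.999], [0.028, 0.999, 0.041], [-1.0, 0.027, 0.004]]
```

View pics/top_l.png

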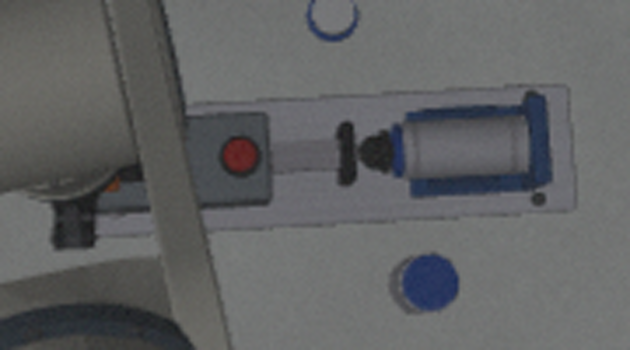

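Request:
step_arm:
  rows:
    - [-0.2,4,0,0,0,0,0]
    - [-0.5,10,0,-0.01,0,0,0]
    - [-1,17,0,-0.02,0,0,0]
    - [-1.3,25,4,-0.028,0.003,0,0]
    - [-1.5,33,20,-0.028,0.003,0,0]
    - [-1.5,36,45,-0.028,0.003,0,0]
    - [-1.5,36,70,-0.028,0.003,0,0]
    - [-1.5,30,90,-0.028,0.003,0,0]

```text
clock: 28.2
eef_pos: [506.9, 170.5, 192.5]
tcp_rot: [0.009, 1.569, 0.051]
contact_force: [-0.5, 0.2, -0.4]
opening: 0.001
```

Request:
step_arm:
  rows:
    - [0,-15,5,0,0,0,0]
    - [0,-35,5,0,0,0,0]
    - [1,-60,5,0,0,0,0]
    - [2,-85,5,0,0,0,0]
    - [3,-105,5,0,0,0,0]
    - [4,-122,0,0,0,0,0]
    - [5,-133,-10,0,0,0,0]
    - [5,-134,-20,0,0,0,0]

```text
clock: 29.2
eef_pos: [511.6, 35.8, 171.3]
tcp_rot: [0.077, 1.57, 0.117]
contact_force: [-0.1, 0.7, -0.1]
opening: 0.001
```

```bash
python3 look.py m
```

```text
29.3 [510.90588137  36.52907563 170.83648523] [-0.85353612  0.5997879  -0.40330755] [[-0.001, -0.041, 0.999], [0.0, 0.999, 0.041], [-1.0, 0.0, -0.001]]
```

View pics/side_m.png

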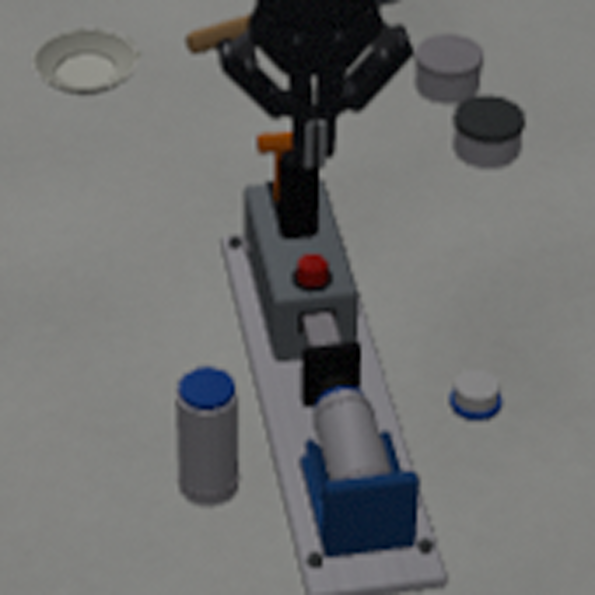

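View pics/top_m.png

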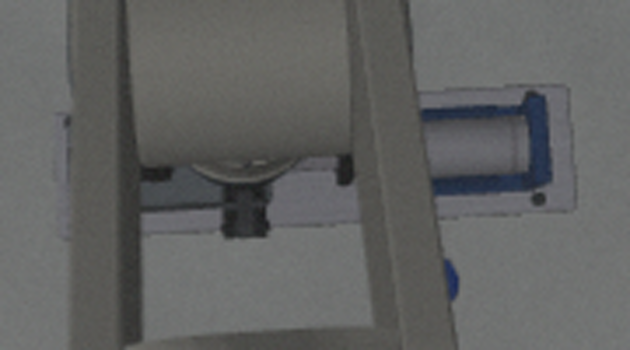

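Request:
step_arm:
  rows:
    - [0.5,0,-12,0,0,0,0]
    - [0.5,0,-30,0,0,0,0]
    - [0.5,0,-48,0,0,0,0]
    - [0.5,0,-62,0,0,0,0]
    - [0.5,0,-72,0,0,0,0]
    - [0.5,0,-78,0,0,0,0]
    - [0.5,0,-81,0,0,0,0]
    - [0.5,0,-82,0,0,0,0]

```text
clock: 30.3
eef_pos: [511.6, 36.5, 88.9]
tcp_rot: [2.921, 1.57, 2.963]
contact_force: [0.0, 0.2, 0.1]
opening: -0.002
```

Request:
step_arm:
  rows:
    - [0,0,-2,0,0,0,0]
    - [0,0,-4,0,0,0,0]
    - [0,0,-6,0,0,0,0]
    - [0,0,-8,0,0,0,0]
    - [0,0,-9.5,0,0,0,0]
    - [0,0,-11,0,0,0,0]
    - [0,0,-12,0,0,0,0]
    - [0,0,-12,0,0,0,0]

```text
clock: 31.3
eef_pos: [511.7, 36.5, 76.9]
tcp_rot: [2.889, 1.57, 2.931]
contact_force: [0.6, 0.2, 3.9]
opening: 0.0
```

Request:
step_arm:
  rows:
    - [0,0,-0.8,0,0,0,0]
    - [0,0,-1.5,0,0,0,0]
    - [0,0,-2.2,0,0,0,0]
    - [0,0,-2.8,0,0,0,0]
    - [0,0,-3,0,0,0,0]
    - [0,0,-3,0,0,0,0]
    - [0,0,-3,0,0,0,0]
    - [0,0,-3,0,0,0,0]

```text
clock: 32.3
eef_pos: [511.8, 36.5, 74.8]
tcp_rot: [2.527, 1.571, 2.568]
contact_force: [-4.8, -1.3, 16.3]
opening: 0.003
```

```bash
python3 look.py n
```

```text
32.4 [511.81940921  36.50363036  74.79266965] [-3.39362928 -1.38694606 16.4011341 ] [[-0.0, -0.041, 0.999], [0.0, 0.999, 0.041], [-1.0, 0.0, -0.0]]
```

View pics/side_n.png

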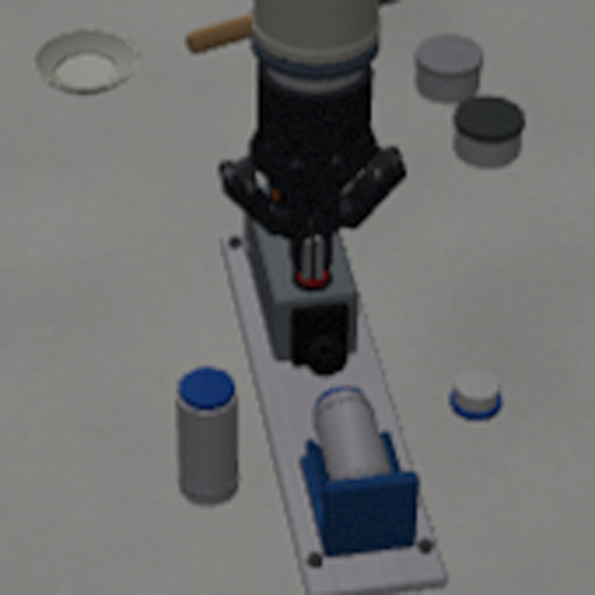

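Request:
step_arm:
  rows:
    - [0,0,-0.8,0,0,0,0]
    - [0,0,-0.8,0,0,0,0]
    - [0,0,-0.8,0,0,0,0]
    - [0,0,-0.8,0,0,0,0]
    - [0,0,8,0,0,0,0]
    - [0,0,25,0,0,0,0]
    - [0,0,50,0,0,0,0]
    - [0,0,80,0,0,0,0]

```text
clock: 33.4
eef_pos: [511.3, 36.5, 155.8]
tcp_rot: [3.023, 1.569, 3.064]
contact_force: [0.4, -0.3, 0.2]
opening: -0.001
```

Request:
step_arm:
  rows:
    - [0,0,30,0,0,0,0]
    - [0,20,60,0,0,0,0]
    - [-20,60,80,0,0,0,0]
    - [-40,110,90,0,0,0,0]
    - [-60,160,90,0,0,0,0]
    - [-80,210,90,0,0,0,0]
    - [-100,250,90,0,0,0,0]
    - [-110,280,90,0,0,0,0]

```text
clock: 34.4
eef_pos: [399.8, 318.0, 246.5]
tcp_rot: [2.865, 1.569, 2.908]
contact_force: [0.4, -0.6, 0.2]
opening: 0.0
```

```bash
python3 look.py o
```

```text
34.5 [400.12887661 318.80926763 246.50212781] [-0.19646645  0.07907679  0.20106234] [[-0.001, -0.044, 0.999], [0.001, 0.999, 0.044], [-1.0, 0.001, -0.001]]
```

View pics/side_o.png

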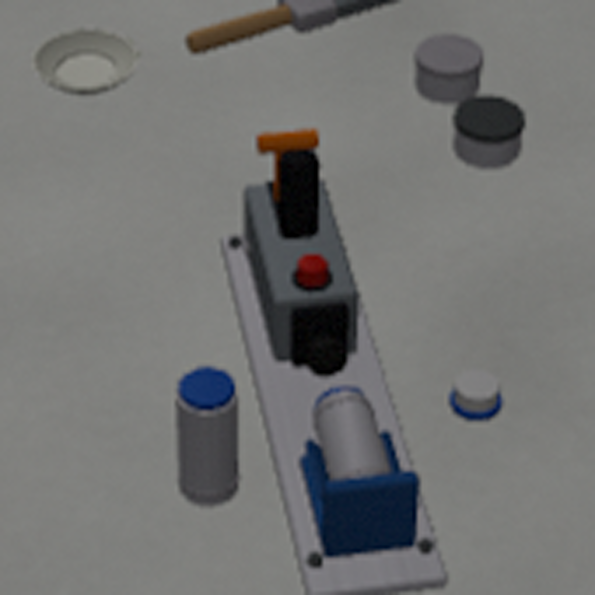

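View pics/top_o.png

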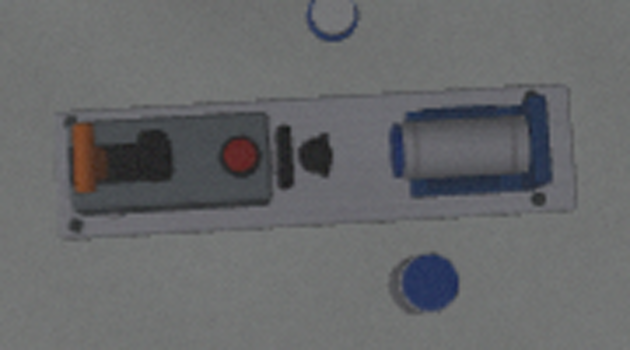

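```bash
python3 -c "
from h import *
print(order.sign_off(), r.sense()['clock'])"
```

```text
the job is handed in; nothing more can be done
the job is handed in; nothing more can be done
```

The canister is plugged and lying in its cradle, the jaw is fully back, and the job was handed in at about 34.5 s of the 64 s allowed.

- **Pressing the plug:** I pushed the trigger bar from behind with the closed fingers, three ratchet strokes and then a slow fourth. I stopped the fourth at 16.8 N, the highest force I read. The force was rising about 3 to 5 N per mm of the bar by then, which means the plug was firmly home and still below the 20 N that may dent.
- **Release:** I pressed the red button to its stop, about 9 mm and 16 N. The jaw sprang right back while it was held down, and I then lifted the arm clear.
- **Last pictures:** The black plate is back at its starting pixel and the trigger is at rest. The flange has moved about 11 mm and sits against the rim with no gap visible, and the canister is in the cradle. The other items visible in the cropped close-ups have not moved. The amber bottle and the orange box were outside those crops, but the arm never went near them.

I read the forces only at the end of each one-second move, so a short peak in between would not show. No check failed or disagreed.

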